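# Release the mower battery from its charging dock

## Robot

A 6-joint arm with a two-finger parallel gripper is mounted at the origin on the work surface. World frame = base frame: x ahead of the robot, y to its left, z up, the work surface at z = 0. Lengths are in m, angles in rad, forces in N, time in s.
With the tool pointing down it reaches from about 0.4 to 0.825 m from the base axis. Payload 7 kg.
Tool frame: the origin (TCP) lies midway between the tips of the shut fingers; the grasp point (between the pads) lies 19 mm behind it (manip.grip_depth is the distance from the TCP to the grasp point, in m); z points along the fingers, y is the line along which they close (so a half turn about z gives the same grasp; the last joint's range is limited). The gripper opens to 88 mm and grips with 3 to 60 N. Pads are 19 mm wide; open, the fingers measure 130 mm over their backs; the gripper's body (78 mm by 193 mm) begins 47 mm behind the grasp point.
Start: joints at [1.582, 0.359, 0.012, 0, -1.224, -0.288], TCP at [0.184, 0.649, 0.227] pointing down, gripper open.
Joint ranges: [-3.07, 3.07], [-1.43, 2.12], [-1.02, 1.25], [-3.03, 1.67], [-3.05, -0], [-3.03, 3.03]. Speed limits (rad/s): [2.39, 2.39, 3.01, 3.14, 3.14, 3.14].

## Interface

Orientations are given as a unit quaternion [x, y, z, w].
In Python, from cell import monitor, optics, job, manip gives the robot as it stands.
- The arm moves only by the shell command python3 -m handwheel 'ROWS' [FORCE]. ROWS is JSON, a list of rows, each an object with "travel": the shift along the tool's x, y, z each as a share of 1 m, from -1 to 1, a list of three; "twist": the turn, a rotation vector about the tool's x, y, z each as a share of pi/2 rad, from -1 to 1, a list of three; "jaw": the opening, from 0 (shut) to 1 (fully open). In form: [{"travel": [x, y, z], "twist": [ax, ay, az], "jaw": jaw}, ...]. A call has 1 to 5 rows; each row is the pose to reach, as a shift and turn from the pose commanded when the call began, along the tool's axes at that moment; what a row does not reach only later rows make up. A row lasts 1/12 s, in which the tool goes at most 41.7 mm and 7.16 degrees, less where a joint would pass 70% of its speed; a pose out of reach is approached as far as the arm can. A call with a number of a shift or a turn outside -1 to 1 is refused whole. A call with a gripper value outside its range is refused whole. The fingers move at their own pace and stop on an object; FORCE is the grip in N (left out, the last holds). Time passes only in rows, so rows that repeat a pose let the fingers close. It gives the time, the measured TCP pose, the force, the opening and the grip force at its end, in the units of the state.
- monitor.state(): the state, without advancing time (a new reading comes with each control period).
- optics.capture(name): name is "scene" or "top"; returns the picture (400x640x3 uint8, red, green, blue); there is no depth.
- optics.camera_info(name): a dict with "fovy" (degrees; the focal length in pixels is half the picture's height over the tangent of half this angle, whatever the lens; pixels are square), "cx", "cy" (the principal point, pixels), "R" (3x3) and "t" (3): a world point X has camera coordinates R X + t. Camera axes: x right, y down, z forward; pixel columns grow to the right and rows downward; lengths in m; the calibration is good to about 2 mm. A picture is of the moment at which its call begins. camera_info takes no time and is no camera call.
- job.hand_in(): hands the job in; it is judged then, once.
The state is a dict: "t": time; "qpos": joint angles; "qd": joint speeds; "effort": joint torques, N m; "eef_pos": TCP position; "orientation": TCP orientation; "force": force on the tool from outside, world axes, zero at the start; "torque": the same for the moment, N m; "gripper_width": finger opening in m; "finger_force": force on a finger pad.
Only numpy, scipy, OpenCV 4.12 (cv2) and the standard library are available. Lean on these libraries where they do the work, as an engineer would, in place of code of your own. Each camera call takes 0.05 s, during which the arm holds its last target. There are 200 camera calls.

## Task

On the garage bench a green mower battery sits locked in its charging dock. Turn the yellow lock knob clockwise until it clicks over and its steel tongue is clear of the battery, then pinch the two orange side catches together and lift the battery straight up, at least 10 cm off its seat. Finish holding it there, upright and still, with both catches pinched, and do not disturb anything else on the bench.

Things in the scene. Friction and masses are not known exactly. Their poses are not given: they have to be found in the camera images.
- lock_grip (a point): Yellow bar of the lock knob, 46 mm long (this frame's x), 14 mm thick (y), from 18 mm below to 16 mm above this point, which lies on the knob's upright axis, 58 mm above the bench, 98 mm from dock_seat along its -x. Under the bar a steel tongue, 16 mm wide, its top 22 mm below this point, points along +x, 50 mm long; locked, it lies over the toe at the battery's foot.
- lock (a joint): Angle of the lock knob, rad: 0 locked (start); grows as the knob turns clockwise seen from above, stop at 1.4. A sprung over-centre strut resists with up to 0.1 N m until about 0.7, then the knob clicks over and pulls itself to 1.4, tongue clear of the battery; left short of 0.7 it springs back to 0. Unlocked means above 1.2.
- pack_grip (a point): Green battery, about 0.54 kg (a fifth more or less), 80 mm long (x), 50 mm wide (y), 80 mm high, with a toe 20 mm long and 20 mm high at its front foot (-x). The point lies midway between the two orange catches, 60 mm above the battery's underside (60 mm above dock_seat when seated) and 20 mm below its top; z up. Grasp here, fingers closing along y.
- catch_l (a joint): How far the orange catch on the battery's +y side is pressed in, m: 0 out (start), 0.007 flush with the side; sprung, 4 to 10 N. A button 30 mm long (x), 28 mm high, centred at the height of pack_grip, outer face 32 mm from it. Its lug hooks under the dock's wall: the battery cannot rise until both catches are in by 5 to 6 mm, so press them flush (50 mm over both).
- catch_r (a joint): The same for the catch on the -y side.
- old_pack: Bystander: old grey battery without catches, same size as the green one, standing on the bench beyond the dock. Origin under its centre.
- jar: Bystander: glass jar with red lid, 66 mm across, 85 mm high, to one side of the dock (origin under it, about 165 mm from the dock's centre).
- tape: Bystander: red tape measure, 68 x 38 x 62 mm, to the other side of the dock (origin under it, about 170 mm from the dock's centre).
- mug: Bystander: blue mug, 80 mm across, 92 mm high, out at one side of the bench.
- glue: Bystander: white bottle, 56 mm across, 160 mm high, out at one side of the bench.
- tin: Bystander: steel paint tin, 90 mm across, 110 mm high, out at one side of the bench.
- offcut: Bystander: wood offcut, 110 x 70 x 45 mm, out at one side of the bench.
- dock_seat (a point): Charging dock, fixed to the bench: a low grey well 92 x 66 mm, walls up to 28 mm above this point. The point is the centre of the well's floor, where the battery's underside rests; z is up, -x points from the well to the lock knob, y runs from catch to catch.
- pack: The green battery itself (see pack_grip): origin at the centre of its underside, 60 mm below pack_grip.
- dock: The dock itself: origin on the bench, 6 mm below dock_seat, same axes. Its black base plate is 206 x 88 x 6 mm, from 144 mm in front of the origin (-x) to 62 mm behind it.
Things that resemble listed ones, but are neither listed nor needed, are in the scene too. Several things have the shape of the pack; the one meant has the colours described above. There is more than one size of the dock; the one meant has the size given above.

How it is judged:
On the way, in this order (a step that is already met when the one before it is completed fails the run):
1. the lock knob has clicked past its detent while the battery is still seated (value of joint lock above 1.2 rad and z of pack_grip in the frame of dock_seat below 0.066 m), for 0.2 s.
2. both catches are pinched in (value of joint each of catch_l, catch_r above 0.004 m and value of joint lock above 1.2 rad), for 0.1 s.
At the end, for the whole second after the job is handed in: The lock is past its click (above 1.2 rad); the fingers hold the battery by both catches (each pressed in more than 4 mm, more than 3 N on the battery), at least 80 mm above its seat, upright within 0.25 rad, still (below 30 mm/s), not touching the dock (all of step 2 and z of pack_grip in the frame of dock_seat above 0.14 m and angle between pack_grip's own z axis and vertical below 0.25 rad and contact force between pack and the fingers above 3 N and contact force between pack and dock below 0.1 N and linear speed of pack below 0.03 m/s); the arm keeps its last pose, push and grip.
It fails at once if a bystander was moved more than 30 mm (distance of any of old_pack, jar, tape, mug, glue, tin, offcut from where it was at the start of the episode above 0.03 m).
It also fails if it takes over 51 s, if anything falls off the work surface, if the arm or the gripper's body presses on something with over 40 N, if the wrist force passes 120 N, or if a joint passes its speed limit or range.

## Working session

There is one attempt and no reset: what is moved stays moved. The work goes in short steps, Python scripts to look and compute and a shell command to move; the robot and the scene stay as the last step left them, time stands still between calls to the robot, and variables do not carry over. Pictures are saved under pics/ and viewed, at most 10 in all, crops included, and the job is handed in when it is done.

```bash
mkdir -p pics; ls; python3 - <<'E'
from cell import monitor, optics, job, manip
import cv2
print(monitor.state(), manip.grip_depth)
for n in("scene","top"):
    print(n,optics.camera_info(n))
    cv2.imwrite(f"pics/{n}0.png",optics.capture(n)[:,:,::-1])
E
```

```text
pics
{'t': 0.0, 'qpos': array([ 1.58206887e+00,  3.59369661e-01,  1.10190188e-02, -3.79063310e-04,
       -1.22408924e+00, -2.88129602e-01]), 'qd': array([ 0.00174127,  0.0005331 ,  0.00112297, -0.00045455, -0.0001791 ,
       -0.00049765]), 'effort': array([-4.73323835e-04, -5.82711017e+01,  2.93048537e+01,  6.99741796e+00,
        7.01118741e-03, -1.57665850e-04]), 'eef_pos': array([0.18436344, 0.64880131, 0.22561128]), 'orientation': array([ 9.90424802e-01, -1.38050732e-01, -5.36461877e-05,  8.39161747e-04]), 'force': array([ 0.35368827, -0.71921674, -0.74251132]), 'torque': array([ 0.00788558, -0.08887096, -0.07279614]), 'finger_force': 0.0, 'gripper_width': 0.08799443901098034} 0.0188
scene {'fovy': 44.87898209011175, 'cx': 313.56967719049294, 'cy': 199.50536918833365, 'R': array([[ 0.14939692,  0.98846942,  0.02467318],
       [ 0.54805885, -0.06201251, -0.83413785],
       [-0.82298971,  0.13813998, -0.55100389]]), 't': array([-0.08161945, -0.24223538,  1.9684127 ])}
top {'fovy': 53.73262885837956, 'cx': 321.5569420790682, 'cy': 194.95975511592152, 'R': array([[-0.00948228, -0.99994297,  0.0049128 ],
       [-0.99782347,  0.00914133, -0.06530518],
       [ 0.06525655, -0.00552134, -0.99785324]]), 't': array([-0.01251252,  0.56700087,  1.21312324])}
```

View pics/top0.png

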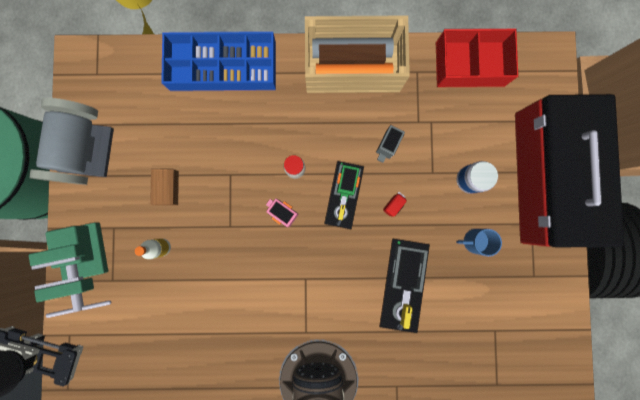

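View pics/scene0.png

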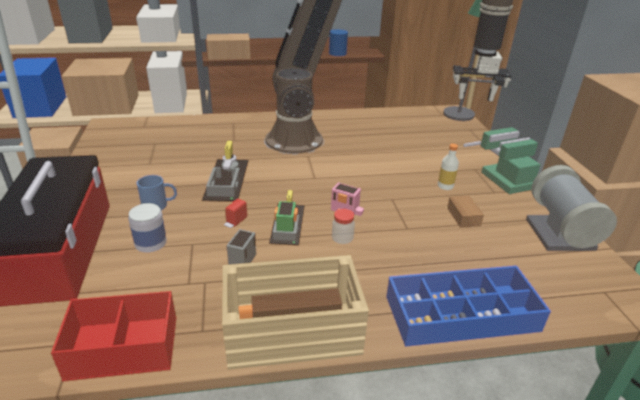

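Top view candidates: the green pack in its dock at (347,180) with a yellow knob at (342,210). The look-alikes are a pink pack at (282,212), a grey pack at (390,143) and a larger empty dock at (405,285) with a yellow knob at (407,316). The one I want is the green pack with its knob at (342,210). I'll check it in a crop and measure it.

```bash
cat > h.py <<'E'
import numpy as np, cv2
from cell import monitor, optics, job, manip
def ray(n,px):
    i=optics.camera_info(n); f=200/np.tan(np.radians(i["fovy"]/2))
    px=np.atleast_2d(px).astype(float)
    d=np.c_[(px[:,0]-i["cx"])/f,(px[:,1]-i["cy"])/f,np.ones(len(px))]@i["R"]
    return -i["R"].T@i["t"], d
def onz(n,px,z):
    c,d=ray(n,px); return c+d*((z-c[2])/d[:,2])[:,None]
def proj(n,X):
    i=optics.camera_info(n); f=200/np.tan(np.radians(i["fovy"]/2))
    p=np.atleast_2d(X)@i["R"].T+i["t"]; return p[:,:2]/p[:,2:]*f+[i["cx"],i["cy"]]
def rect(n,mask,z):
    "largest blob cast on plane z: min-area rectangle centre, sizes, long-axis angle (mm, deg)"
    cs,_=cv2.findContours(mask.astype(np.uint8),cv2.RETR_EXTERNAL,cv2.CHAIN_APPROX_NONE)
    c=max(cs,key=cv2.contourArea)[:,0]
    w=onz(n,c,z)[:,:2]*1000
    (cx,cy),(a,b),t=cv2.minAreaRect(w.astype(np.float32))
    if a<b:a,b,t=b,a,t+90
    return np.round([cx,cy,a,b,t],1), len(c)
E
cat > m.py <<'E'
from h import *
im=optics.capture("top"); sc=optics.capture("scene")
hsv=cv2.cvtColor(im,cv2.COLOR_RGB2HSV); H,S,V=[hsv[...,k].astype(int) for k in range(3)]
roi=np.zeros(H.shape,bool); roi[155:235,318:370]=1
print("green",rect("top",roi&(abs(H-60)<18)&(S>110),.086))
y=roi&(abs(H-26)<6)&(S>150)&(V>150)
print("yellow",rect("top",y,.074))
print("plate",rect("top",cv2.morphologyEx((roi&~((abs(H-13)<6)&(S>70)&(V>90))).astype(np.uint8),cv2.MORPH_OPEN,np.ones((3,3))),.006))
a=cv2.resize(im[150:240,300:420],None,fx=5,fy=5,interpolation=cv2.INTER_CUBIC)
b=cv2.resize(sc[180:250,250:370],None,fx=5,fy=5,interpolation=cv2.INTER_CUBIC)[:250]
cv2.imwrite("pics/crop1.png",np.vstack([a[:,:600],b[:150*1+100]])[:600,:,::-1] if 0 else np.vstack([a[:350],b])[:,:,::-1])
E
python3 m.py
```

```text
green (array([599.5, -94.5, 100.9,  49.6, 167.1]), 89)
yellow (array([510.7, -75.1,  40.8,  11.6, 167.9]), 34)
plate (array([567.6, -87.7, 206. ,  88. , 168. ]), 181)
```

View pics/crop1.png

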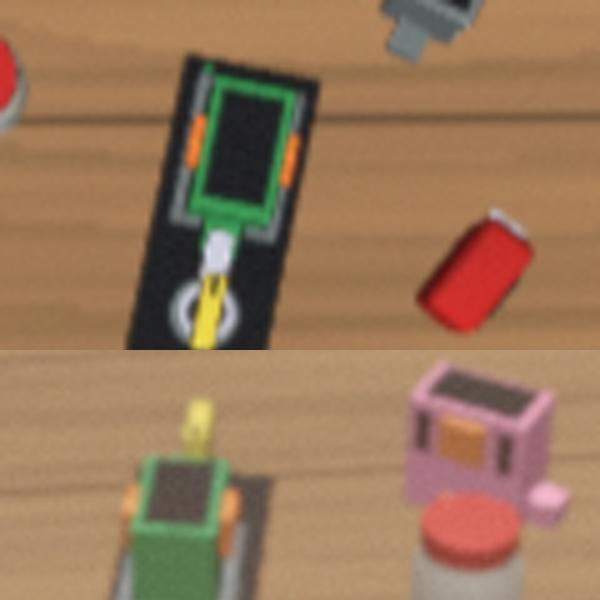

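The crop confirms it: green pack, orange catches and yellow knob on a black plate measuring 206 x 88 mm. The tongue lies over the toe. Next is a helper that computes moves, then the approach.

```bash
cat > go.py <<'E'
import sys
from h import *
from scipy.spatial.transform import Rotation as R
# dock frame
D=np.array([.6077,-.0962]); th=np.radians(-12)
def target(dx,dy,z,yaw):  # dock-frame xy, TCP z world, tool-x yaw rel dock-x deg
    c,s=np.cos(th),np.sin(th)
    p=np.array([D[0]+c*dx-s*dy,D[1]+s*dx+c*dy,z])
    return p,R.from_euler('z',th+np.radians(yaw))*R.from_euler('x',np.pi)
p,q=target(*map(float,sys.argv[1:5]))
s=monitor.state(); r=R.from_quat(s["orientation"])
print("travel",np.round(r.inv().apply(p-s["eef_pos"]),4),"twist",np.round((r.inv()*q).as_rotvec()/(np.pi/2),4))
print("pos",np.round(s["eef_pos"],4),"t",round(s["t"],2),"F",np.round(s["force"],1),"w",round(s["gripper_width"],4),"ff",round(s["finger_force"],1),"q",np.round(s["qpos"],2))
E
python3 go.py -.098 0 .2 0
```

```text
travel [0.5131 0.6077 0.0266] twist [ 0.0006 -0.0001 -0.0429]
pos [0.1844 0.649  0.226 ] t 0.2 F [-0.5 -0.1 -0.7] w 0.0878 ff 0.0 q [ 1.58  0.36  0.01 -0.   -1.22 -0.29]
```

```bash

python3 -m handwheel '[{"travel":[0.13,0.152,0],"twist":[0,0,-0.01],"jaw":0.6},{"travel":[0.13,0.152,0],"twist":[0,0,-0.01],"jaw":0.6},{"travel":[0.13,0.152,0],"twist":[0,0,-0.01],"jaw":0.6},{"travel":[0.13,0.152,0],"twist":[0,0,-0.01],"jaw":0.6},{"travel":[0.13,0.152,0],"twist":[0,0,-0.01],"jaw":0.6}]'
python3 go.py -.098 0 .2 0
```

```text
t: 0.62
eef_pos: [0.2686, 0.4648, 0.2264]
orientation: [0.991, -0.13, -0.0, 0.0]
force: [0.8, 0.5, 0.3]
gripper_width: 0.0598
finger_force: 0.0
travel [0.3747 0.4594 0.0266] twist [ 0.0003  0.0001 -0.033 ]
pos [0.2686 0.4648 0.2264] t 0.62 F [0.8 0.5 0.3] w 0.0598 ff 0.0 q [ 1.41  0.13 -0.29 -0.   -1.15 -0.1 ]
```

```bash

M='x'; python3 -m handwheel '[{"travel":[0.14,0.12,0],"twist":[0,0,-0.03],"jaw":0.6},{"travel":[0.14,0.12,0],"twist":[0,0,-0.03],"jaw":0.6},{"travel":[0.14,0.12,0],"twist":[0,0,-0.03],"jaw":0.6},{"travel":[0.14,0.12,0],"twist":[0,0,-0.03],"jaw":0.6},{"travel":[0.14,0.12,0],"twist":[0,0,-0.03],"jaw":0.6}]' >/dev/null
python3 go.py -.098 0 .2 0
python3 -m handwheel '[{"travel":[0.12,0.16,0],"twist":[0,0,0],"jaw":0.6},{"travel":[0.12,0.16,0],"twist":[0,0,0],"jaw":0.6},{"travel":[0.12,0.16,0],"twist":[0,0,0],"jaw":0.6},{"travel":[0.12,0.16,0],"twist":[0,0,0],"jaw":0.6},{"travel":[0.12,0.16,0],"twist":[0,0,0],"jaw":0.6}]' >/dev/null
python3 go.py -.098 0 .2 0
```

```text
travel [0.2181 0.3491 0.0268] twist [ 0.0001  0.     -0.0038]
pos [0.3734 0.3119 0.2268] t 1.03 F [-0.9  0.3 -0.1] w 0.0528 ff 0.0 q [ 1.1   0.04 -0.39  0.   -1.14  0.25]
travel [0.0986 0.1904 0.0268] twist [-0.0002 -0.0002 -0.003 ]
pos [0.4559 0.1312 0.2268] t 1.45 F [ 0.   0.5 -0.2] w 0.0527 ff 0.0 q [ 0.7   0.02 -0.41  0.   -1.14  0.66]
```

```bash

python3 -m handwheel '[{"travel":[0.098,0.19,0.03],"twist":[0,0,-0.003],"jaw":0.6},{"travel":[0.098,0.19,0.03],"twist":[0,0,-0.003],"jaw":0.6},{"travel":[0.098,0.19,0.03],"twist":[0,0,-0.003],"jaw":0.6},{"travel":[0.098,0.19,0.03],"twist":[0,0,-0.003],"jaw":0.6},{"travel":[0.098,0.19,0.03],"twist":[0,0,-0.003],"jaw":0.6}]' >/dev/null
python3 go.py -.098 0 .1 0
python3 -m handwheel '[{"travel":[0,0.002,0.06],"twist":[0,0,0],"jaw":0.6},{"travel":[0,0.002,0.09],"twist":[0,0,0],"jaw":0.6},{"travel":[0,0.002,0.09],"twist":[0,0,0],"jaw":0.6},{"travel":[0,0.002,0.09],"twist":[0,0,0],"jaw":0.6}]' >/dev/null
python3 go.py -.098 0 .046 0
python3 - <<'E'
from h import *
im=optics.capture("scene");t=optics.capture("top")
a=[cv2.resize(i,None,fx=4,fy=4,interpolation=cv2.INTER_CUBIC) for i in (im[120:260,220:370],t[130:265,270:420])]
cv2.imwrite("pics/c2.png",a[0][:,:,::-1])
E
```

```text
travel [0.0043 0.0074 0.0976] twist [-0.0002 -0.0003  0.0003]
pos [ 0.5091 -0.0677  0.1976] t 1.87 F [0.8 0.8 0.6] w 0.0528 ff 0.0 q [ 0.25  0.11 -0.38 -0.   -1.07  1.11]
travel [0.0071 0.0061 0.0594] twist [ 0.0017  0.0037 -0.0003]
pos [ 0.5065 -0.0683  0.1055] t 2.2 F [ 1.2 -0.1  1. ] w 0.0527 ff 0.0 q [ 0.25  0.21 -0.5  -0.   -0.86  1.11]
```

View pics/c2.png

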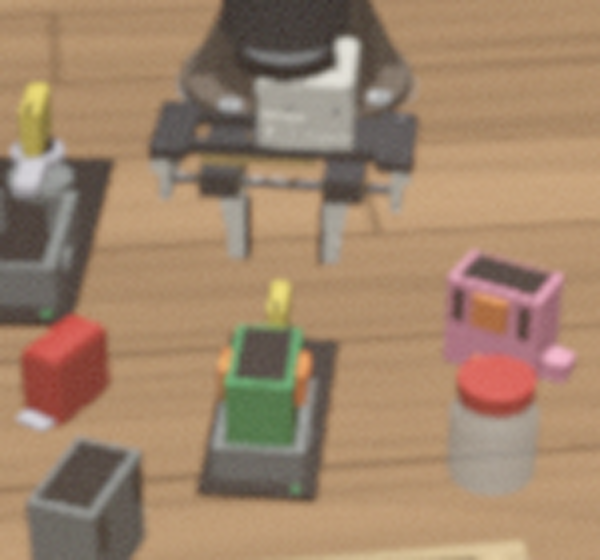

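The open fingers straddle the knob from above; at crop scale the gap centre is at (283,250) and the bar at (278,300). Now I'll correct the residual, lower and grip.

```bash

python3 -m handwheel '[{"travel":[0.005,0.005,0.01],"twist":[0,0,0],"jaw":0.6},{"travel":[0.005,0.005,0.01],"twist":[0,0,0],"jaw":0.6},{"travel":[0.005,0.005,0.01],"twist":[0,0,0],"jaw":0.6}]' >/dev/null
python3 go.py -.098 0 .046 0
```

```text
travel [-0.0009  0.0029  0.0526] twist [-0.0004 -0.001   0.0005]
pos [ 0.5132 -0.0732  0.0987] t 2.55 F [ 0.3  1.3 -0.5] w 0.0526 ff 0.0 q [ 0.24  0.23 -0.5   0.   -0.84  1.12]
```

```bash

python3 -m handwheel '[{"travel":[0,0.002,0.025],"twist":[0,0,0],"jaw":0.6},{"travel":[0,0.002,0.04],"twist":[0,0,0],"jaw":0.6},{"travel":[0,0.002,0.052],"twist":[0,0,0],"jaw":0.6},{"travel":[0,0.002,0.052],"twist":[0,0,0],"jaw":0.6},{"travel":[0,0.002,0.052],"twist":[0,0,0],"jaw":0.6}]' >/dev/null
python3 go.py -.098 0 .046 0
python3 -m handwheel '[{"travel":[0,0,0],"twist":[0,0,0],"jaw":0.3},{"travel":[0,0,0],"twist":[0,0,0],"jaw":0.15},{"travel":[0,0,0],"twist":[0,0,0],"jaw":0},{"travel":[0,0,0],"twist":[0,0,0],"jaw":0},{"travel":[0,0,0],"twist":[0,0,0],"jaw":0}]' 15 >/dev/null
python3 go.py -.098 0 .046 0
```

```text
travel [-0.0003  0.0006  0.0001] twist [0.0002 0.     0.0005]
pos [ 0.5123 -0.0753  0.0461] t 2.97 F [ 0.5  0.5 -0.1] w 0.0523 ff 0.0 q [ 0.23  0.3  -0.56  0.   -0.72  1.13]
travel [-0.0004  0.0005  0.0001] twist [-0.0002 -0.0005  0.0001]
pos [ 0.5123 -0.0754  0.0461] t 3.38 F [-0.5 -0.4  0.9] w 0.0248 ff 0.0 q [ 0.23  0.3  -0.56  0.   -0.71  1.13]
```

```bash

python3 -m handwheel '[{"travel":[0,0,0],"twist":[0,0,0],"jaw":0},{"travel":[0,0,0],"twist":[0,0,0],"jaw":0},{"travel":[0,0,0],"twist":[0,0,0],"jaw":0},{"travel":[0,0,0],"twist":[0,0,0],"jaw":0}]' 25 >/dev/null
python3 go.py -.098 0 .046 0
```

```text
travel [-0.0004  0.0018 -0.0001] twist [-0.0012 -0.0006  0.0001]
pos [ 0.5126 -0.0741  0.0459] t 3.72 F [-2.4  9.1  2.9] w 0.014 ff 25.0 q [ 0.23  0.3  -0.56 -0.   -0.71  1.13]
```

```bash

python3 -m handwheel '[{"travel":[0,-0.002,0],"twist":[0,0,0.05],"jaw":0},{"travel":[0,-0.002,0],"twist":[0,0,0.11],"jaw":0},{"travel":[0,-0.002,0],"twist":[0,0,0.17],"jaw":0},{"travel":[0,-0.002,0],"twist":[0,0,0.23],"jaw":0},{"travel":[0,-0.002,0],"twist":[0,0,0.29],"jaw":0}]' 30 
python3 go.py -.098 0 .046 -80
```

```text
t: 4.13
eef_pos: [0.5128, -0.0735, 0.0459]
orientation: [0.945, -0.328, 0.0, -0.0]
force: [0.1, 0.3, 2.3]
gripper_width: 0.0137
finger_force: 30.0
travel [ 0.0007  0.0024 -0.0001] twist [-3.000e-04 -2.000e-04  5.963e-01]
pos [ 0.5128 -0.0735  0.0459] t 4.13 F [0.1 0.3 2.3] w 0.0137 ff 30.0 q [ 0.24  0.3  -0.56  0.   -0.71  0.66]
```

```bash

python3 -m handwheel '[{"travel":[0,0,0],"twist":[0,0,0.06],"jaw":0},{"travel":[0,0,0],"twist":[0,0,0.12],"jaw":0},{"travel":[0,0,0],"twist":[0,0,0.18],"jaw":0},{"travel":[0,0,0],"twist":[0,0,0.24],"jaw":0},{"travel":[0,0,0],"twist":[0,0,0.3],"jaw":0}]'
python3 -m handwheel '[{"travel":[0,0,0],"twist":[0,0,0.06],"jaw":0},{"travel":[0,0,0],"twist":[0,0,0.12],"jaw":0},{"travel":[0,0,0],"twist":[0,0,0.18],"jaw":0},{"travel":[0,0,0],"twist":[0,0,0.24],"jaw":0},{"travel":[0,0,0],"twist":[0,0,0.29],"jaw":0}]'
python3 go.py -.098 0 .046 -80
python3 -c "
from cell import monitor;s=monitor.state();print(s['torque'],s['force'])"
```

```text
t: 4.55
eef_pos: [0.5131, -0.0732, 0.0459]
orientation: [0.842, -0.54, 0.0, -0.0]
force: [0.9, 3.2, -0.3]
gripper_width: 0.014
finger_force: 30.0
t: 4.97
eef_pos: [0.5136, -0.0731, 0.0459]
orientation: [-0.698, 0.716, -0.0, 0.001]
force: [2.5, 1.5, -1.5]
gripper_width: 0.0138
finger_force: 30.0
travel [ 0.0028  0.0017 -0.0001] twist [-0.0012  0.0004  0.006 ]
pos [ 0.5136 -0.0731  0.0459] t 4.97 F [ 2.5  1.5 -1.5] w 0.0138 ff 30.0 q [ 0.24  0.3  -0.56 -0.   -0.71 -0.26]
[ 0.80745474 -0.91890269 -0.0688452 ] [ 2.47774473  1.51608507 -1.49007846]
```

Turned about 80°. I'll let it settle, open and rise, then look.

```bash

python3 -m handwheel '[{"travel":[0,0,0],"twist":[0,0,0],"jaw":0},{"travel":[0,0,0],"twist":[0,0,0],"jaw":0},{"travel":[0,0,0],"twist":[0,0,0],"jaw":0.2},{"travel":[0,0,0],"twist":[0,0,0],"jaw":0.4},{"travel":[0,0,0],"twist":[0,0,0],"jaw":0.4}]' >/dev/null
python3 go.py -.098 0 .046 -80
python3 -m handwheel '[{"travel":[0,0,-0.03],"twist":[0,0,0],"jaw":0.4},{"travel":[0,0,-0.06],"twist":[0,0,0],"jaw":0.4},{"travel":[0,0,-0.1],"twist":[0,0,0],"jaw":0.4},{"travel":[0,0,-0.14],"twist":[0,0,0],"jaw":0.4},{"travel":[0,0,-0.14],"twist":[0,0,0],"jaw":0.4}]' >/dev/null
python3 go.py -.12 0.15 .18 0
```

```text
travel [ 0.002  -0.0003 -0.0006] twist [ 0.001  -0.0003  0.0097]
pos [ 0.5116 -0.0738  0.0454] t 5.38 F [-0.1 -0.7  0.1] w 0.0257 ff 0.0 q [ 0.24  0.3  -0.56  0.   -0.72 -0.26]
travel [-0.1494 -0.0025  0.0136] twist [-0.0059 -0.0047 -0.8785]
pos [ 0.516  -0.0738  0.1935] t 5.8 F [1.7 0.7 0.9] w 0.0351 ff 0.0 q [ 0.24  0.12 -0.38  0.   -1.05 -0.26]
```

```bash

python3 -m handwheel '[{"travel":[-0.18,0,0],"twist":[0,0,-0.88],"jaw":1},{"travel":[-0.18,0,0],"twist":[0,0,-0.88],"jaw":1},{"travel":[-0.18,0,0],"twist":[0,0,-0.88],"jaw":1},{"travel":[-0.18,0,0],"twist":[0,0,-0.88],"jaw":1},{"travel":[-0.18,0,0],"twist":[0,0,-0.88],"jaw":1}]' >/dev/null
python3 go.py -.12 0.15 .18 0
python3 - <<'E'
exec(open('m.py').read())
E
```

```text
travel [0.0315 0.0154 0.0056] twist [-1.000e-04 -0.000e+00 -4.763e-01]
pos [0.516  0.1101 0.1856] t 6.22 F [ 1.2 -1.2  0.7] w 0.0627 ff 0.0 q [ 0.58  0.15 -0.37 -0.   -1.05  0.03]
green (array([596.4, -93.4, 106.6,  49.7, 167.9]), 95)
yellow (array([512. , -74.8,  41.6,  11.9,  89.5]), 33)
plate (array([566.7, -92.2, 204.7,  96.2, 168.1]), 184)
```

View pics/crop1.png

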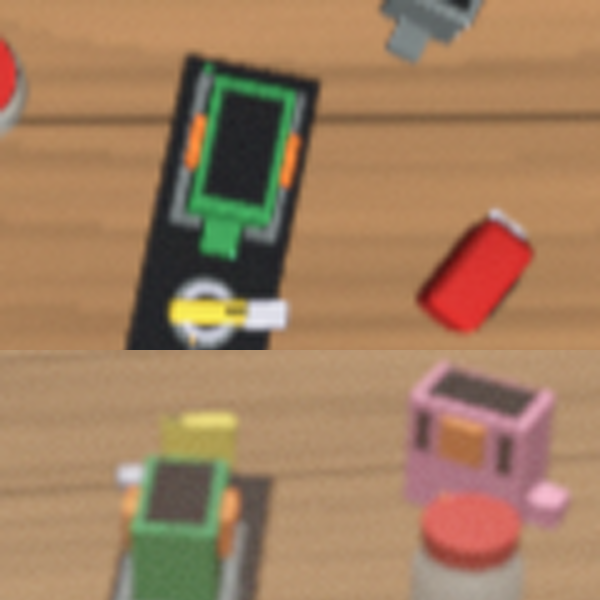

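The lock is clear: the bar turned from 168° to 89.5° (1.37 rad), and the tongue points sideways at crop (265,313). I'll refine the pack centre from the catches.

```bash
python3 - <<'E'
from h import *
im=optics.capture("top");hsv=cv2.cvtColor(im,cv2.COLOR_RGB2HSV).astype(int);H,S,V=np.moveaxis(hsv,2,0)
m=np.zeros(H.shape,np.uint8);m[165:200,330:366]=((abs(H-13)<6)&(S>190)&(V>180))[165:200,330:366]
n,_,st,c=cv2.connectedComponentsWithStats(m)
k=np.argsort(-st[1:,4])[:2]+1
w=onz("top",c[k],.080); print(st[k,4],c[k],w,w.mean(0))
g=np.zeros(H.shape,np.uint8);g[165:193,330:366]=((abs(H-60)<18)&(S>110))[165:193,330:366]
print(rect("top",g,.086))
E
python3 go.py 0 .0 .2 0
```

```text
[1 1] [[358. 179.]
 [358. 182.]] [[ 0.60939823 -0.12625306  0.08      ]
 [ 0.60044157 -0.1261141   0.08      ]] [ 0.6049199  -0.12618358  0.08      ]
(array([607.6, -96.1,  84.7,  49.2, 167.9]), 82)
travel [ 0.2197  0.0403 -0.0148] twist [ 8.000e-04  4.000e-04 -4.805e-01]
pos [0.5156 0.1073 0.1852] t 6.37 F [ 0.2 -1.   0.1] w 0.0749 ff 0.0 q [ 0.58  0.15 -0.37 -0.   -1.05  0.03]
```

```bash
sed -i 's/\.6077,-\.0962/.6079,-.0953/' go.py
python3 -m handwheel '[{"travel":[0.1,0.02,0],"twist":[0,0,-0.48],"jaw":1},{"travel":[0.1,0.02,0],"twist":[0,0,-0.48],"jaw":1},{"travel":[0.1,0.02,0],"twist":[0,0,-0.48],"jaw":1},{"travel":[0.1,0.02,0],"twist":[0,0,-0.48],"jaw":1},{"travel":[0.1,0.02,0],"twist":[0,0,-0.48],"jaw":1}]' >/dev/null
python3 go.py 0 .0 .15 0
```

```text
travel [0.0863 0.0791 0.035 ] twist [ 0.0006  0.0008 -0.1029]
pos [0.5562 0.0097 0.1851] t 6.78 F [0.4 1.1 0.3] w 0.0875 ff 0.0 q [ 0.37  0.2  -0.31  0.   -1.06  0.83]
```

```bash

python3 -m handwheel '[{"travel":[0.086,0.079,0.02],"twist":[0,0,-0.103],"jaw":1},{"travel":[0.086,0.079,0.02],"twist":[0,0,-0.103],"jaw":1},{"travel":[0.086,0.079,0.02],"twist":[0,0,-0.103],"jaw":1},{"travel":[0.086,0.079,0.02],"twist":[0,0,-0.103],"jaw":1},{"travel":[0.086,0.079,0.02],"twist":[0,0,-0.103],"jaw":1}]' >/dev/null
python3 go.py 0 .0 .11 0
python3 -m handwheel '[{"travel":[0,0,0.02],"twist":[0,0,0],"jaw":1},{"travel":[0,0,0.045],"twist":[0,0,0],"jaw":1},{"travel":[0,0,0.06],"twist":[0,0,0],"jaw":1},{"travel":[0,0,0.06],"twist":[0,0,0],"jaw":1},{"travel":[0,0,0.06],"twist":[0,0,0],"jaw":1}]' >/dev/null
python3 go.py 0 .0 .047 0
```

```text
travel [ 0.0009 -0.0002  0.0541] twist [ 0.0007  0.0018 -0.0041]
pos [ 0.6071 -0.0953  0.1641] t 7.2 F [ 0.5 -0.1 -0. ] w 0.0873 ff 0.0 q [ 0.16  0.31 -0.21 -0.   -1.05  1.19]
travel [0.0014 0.003  0.0585] twist [ 0.0005  0.001  -0.0002]
pos [ 0.6072 -0.092   0.1055] t 7.62 F [-0.1 -0.2  0. ] w 0.0875 ff 0.0 q [ 0.17  0.36 -0.28  0.   -0.93  1.19]
```

```bash

python3 -m handwheel '[{"travel":[0.001,0.003,0],"twist":[0,0,0],"jaw":1},{"travel":[0.001,0.003,0],"twist":[0,0,0],"jaw":1},{"travel":[0.001,0.003,0],"twist":[0,0,0],"jaw":1}]' >/dev/null
python3 go.py 0 .0 .047 0
python3 - <<'E'
from h import *
im=optics.capture("scene")
cv2.imwrite("pics/c3.png",cv2.resize(im[130:260,230:350],None,fx=4,fy=4,interpolation=cv2.INTER_CUBIC)[:,:,::-1])
E
```

```text
travel [-0.0013  0.0004  0.06  ] twist [-0.0004 -0.0014  0.    ]
pos [ 0.6092 -0.0952  0.107 ] t 7.87 F [0.1 0.9 0.5] w 0.0875 ff 0.0 q [ 0.16  0.36 -0.28  0.   -0.93  1.2 ]
```

View pics/c3.png

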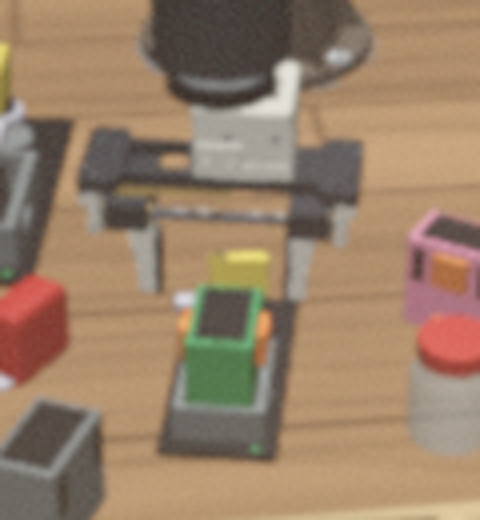

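The fingers are open on both sides of the pack (tips at crop (150,288) and (300,297), pack top centre at (228,312)), centred and clear. Lowering now.

```bash

python3 -m handwheel '[{"travel":[-0.001,0,0.02],"twist":[0,0,0],"jaw":1},{"travel":[-0.001,0,0.04],"twist":[0,0,0],"jaw":1},{"travel":[-0.001,0,0.055],"twist":[0,0,0],"jaw":1},{"travel":[-0.001,0,0.06],"twist":[0,0,0],"jaw":1},{"travel":[-0.001,0,0.06],"twist":[0,0,0],"jaw":1}]' >/dev/null
python3 go.py 0 .0 .047 0
python3 -m handwheel '[{"travel":[0,0,0],"twist":[0,0,0],"jaw":0.8},{"travel":[0,0,0],"twist":[0,0,0],"jaw":0.72},{"travel":[0,0,0],"twist":[0,0,0],"jaw":0.72},{"travel":[0,0,0],"twist":[0,0,0],"jaw":0.72},{"travel":[0,0,0],"twist":[0,0,0],"jaw":0.72}]' 25 >/dev/null
python3 go.py 0 .0 .047 0
```

```text
travel [ 0.0012  0.     -0.0023] twist [0.0005 0.0012 0.0001]
pos [ 0.6067 -0.095   0.0447] t 8.33 F [-0.3  0.9  0.3] w 0.0878 ff 0.0 q [ 0.16  0.43 -0.34 -0.   -0.8   1.2 ]
travel [ 0.0001  0.0004 -0.0007] twist [-0.0003 -0.0008  0.0002]
pos [ 0.6079 -0.0949  0.0463] t 8.75 F [0.3 3.9 3. ] w 0.0644 ff 1.8 q [ 0.16  0.43 -0.34 -0.   -0.8   1.2 ]
```

```bash

python3 -m handwheel '[{"travel":[0,-0.001,0],"twist":[0,0,0],"jaw":0.6},{"travel":[0,-0.001,0],"twist":[0,0,0],"jaw":0.5},{"travel":[0,-0.001,0],"twist":[0,0,0],"jaw":0.4},{"travel":[0,-0.001,0],"twist":[0,0,0],"jaw":0.4},{"travel":[0,-0.001,0],"twist":[0,0,0],"jaw":0.4}]' 40 >/dev/null
python3 go.py 0 .0 .047 0
python3 -m handwheel '[{"travel":[0,0,0],"twist":[0,0,0],"jaw":0.4},{"travel":[0,0,0],"twist":[0,0,0],"jaw":0.4},{"travel":[0,0,0],"twist":[0,0,0],"jaw":0.4}]' >/dev/null
python3 go.py 0 .0 .047 0
```

```text
travel [ 0.0001  0.001  -0.0005] twist [ 0.0002 -0.0006  0.0004]
pos [ 0.6081 -0.0943  0.0465] t 9.17 F [-1.1 -2.   6.7] w 0.0499 ff 40.0 q [ 0.16  0.43 -0.34  0.   -0.8   1.2 ]
travel [ 0.      0.001  -0.0005] twist [ 0.0002 -0.0007  0.0004]
pos [ 0.6081 -0.0943  0.0465] t 9.42 F [-1.1 -1.5  6.8] w 0.0501 ff 40.0 q [ 0.16  0.43 -0.34  0.   -0.8   1.2 ]
```

Opening is 50 mm, so both catches are flush. Lifting.

```bash

python3 -m handwheel '[{"travel":[0,0,-0.005],"twist":[0,0,0],"jaw":0.4},{"travel":[0,0,-0.011],"twist":[0,0,0],"jaw":0.4},{"travel":[0,0,-0.018],"twist":[0,0,0],"jaw":0.4},{"travel":[0,0,-0.025],"twist":[0,0,0],"jaw":0.4},{"travel":[0,0,-0.032],"twist":[0,0,0],"jaw":0.4}]'
python3 go.py 0 .0 .167 0
```

```text
t: 9.83
eef_pos: [0.6074, -0.0939, 0.0781]
orientation: [0.995, -0.104, -0.0, 0.0]
force: [-0.1, -0.7, -5.1]
gripper_width: 0.0499
finger_force: 40.0
travel [ 0.0007  0.0012 -0.0889] twist [0.0001 0.0004 0.0001]
pos [ 0.6074 -0.0939  0.0781] t 9.83 F [-0.1 -0.7 -5.1] w 0.0499 ff 40.0 q [ 0.16  0.39 -0.31 -0.   -0.87  1.2 ]
```

```bash

python3 -m handwheel '[{"travel":[0,0,-0.01],"twist":[0,0,0],"jaw":0.4},{"travel":[0,0,-0.02],"twist":[0,0,0],"jaw":0.4},{"travel":[0,0,-0.03],"twist":[0,0,0],"jaw":0.4},{"travel":[0,0,-0.04],"twist":[0,0,0],"jaw":0.4},{"travel":[0,0,-0.05],"twist":[0,0,0],"jaw":0.4}]' >/dev/null
python3 -m handwheel '[{"travel":[0,0,-0.01],"twist":[0,0,0],"jaw":0.4},{"travel":[0,0,-0.02],"twist":[0,0,0],"jaw":0.4},{"travel":[0,0,-0.03],"twist":[0,0,0],"jaw":0.4},{"travel":[0,0,-0.037],"twist":[0,0,0],"jaw":0.4},{"travel":[0,0,-0.042],"twist":[0,0,0],"jaw":0.4}]' >/dev/null
python3 -m handwheel '[{"travel":[0,0,0],"twist":[0,0,0],"jaw":0.4},{"travel":[0,0,0],"twist":[0,0,0],"jaw":0.4},{"travel":[0,0,0],"twist":[0,0,0],"jaw":0.4},{"travel":[0,0,0],"twist":[0,0,0],"jaw":0.4},{"travel":[0,0,0],"twist":[0,0,0],"jaw":0.4}]' >/dev/null
python3 go.py 0 .0 .167 0
python3 - <<'E'
from h import *
im=optics.capture("scene")
cv2.imwrite("pics/c4.png",cv2.resize(im[90:270,200:380],None,fx=3,fy=3,interpolation=cv2.INTER_CUBIC)[:,:,::-1])
E
```

```text
travel [0.0008 0.0012 0.002 ] twist [0.0002 0.0007 0.0002]
pos [ 0.6074 -0.094   0.169 ] t 11.08 F [-0.5  0.4 -4.4] w 0.0497 ff 40.0 q [ 0.16  0.3  -0.21 -0.   -1.06  1.2 ]
```

View pics/c4.png

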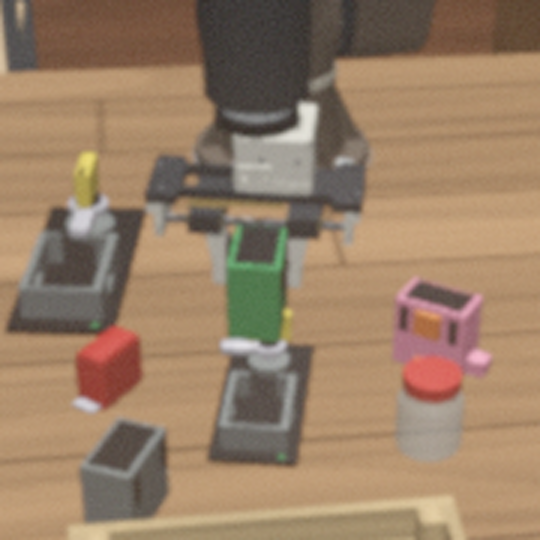

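The battery hangs upright at crop (257,285), about 12 cm above the empty well at (258,400). The tongue still points aside, and nothing else has moved.

```bash
python3 -c "
from cell import job;print(job.hand_in())"
```

```text
the job is handed in; nothing more can be done
None
```

The job is handed in: the lock is turned about 1.37 rad, and the green battery is held upright and still about 12 cm above its seat with both catches pinched flush; nothing near the dock looks disturbed, and the hand-in returned no verdict.

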